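# Fetch the sample jar from behind the reagent bottles and set it on the balance

## Robot

A 6-joint arm with a two-finger parallel gripper is mounted at the origin on the work surface. World frame = base frame: x ahead of the robot, y to its left, z up, the work surface at z = 0. Lengths are in m, angles in rad, forces in N, time in s.
With the tool pointing down it reaches from about 0.225 to 0.875 m from the base axis. Payload 3.4 kg.
Tool frame: the origin (TCP) lies on the centre line of the jaws, within the pads' length; the fingertips stand 14 mm ahead of it and the grasp point (between the pads) lies 5 mm behind it; z points along the fingers, y is the line along which they close (so a half turn about z gives the same grasp; the last joint's range is limited). The gripper opens to 85 mm and grips with 20 to 120 N. Pads are 22 mm wide; open, the fingers measure 114 mm over their backs; the gripper's body (76 mm by 85 mm) begins 54 mm behind the grasp point. The pads swing forward as they close: fully open they stand 13 mm farther back than shut.
Start: joints at [-1.331, 0.276, 1.505, -0, 1.361, -0.121], TCP at [0.203, -0.538, 0.245] pointing down, gripper open.
Joint ranges: [-2.89, 2.89], [-0.75, 2.08], [0.22, 2.7], [-1.18, 4.32], [0.11, 2.71], [-2.7, 2.7]. Speed limits (rad/s): [2.57, 2.57, 3.14, 3.14, 3.14, 3.14].

## Interface

Orientations are given as a unit quaternion [w, x, y, z].
In Python, from rig import manip, eyes gives the robot as it stands.
- The arm moves only by the shell command python3 -m creep 'ROWS' [FORCE]. ROWS is JSON, a list of rows, each a list of 5 numbers: the opening, from 0 (shut) to 1 (fully open), then the shift along the tool's x, y, z normalised to -1 to 1, where 1 is 0.5 m, then the turn about the tool's z normalised to -1 to 1, where 1 is 360 degrees. In form: [[fingers, dx, dy, dz, spin], ...]. A call has 1 to 10 rows; each row is the pose to reach, as a shift and turn from the pose commanded when the call began, along the tool's axes at that moment, turning the shorter way round; what a row does not reach only later rows make up. A row lasts 1/10 s, in which the tool goes at most 50 mm and 8.59 degrees, less where a joint would pass 70% of its speed; a pose out of reach is approached as far as the arm can. A call with a number of a shift or a turn outside -1 to 1 is refused whole. A call with a gripper value outside its range is refused whole. The fingers move at their own pace and stop on an object; FORCE is the grip in N (left out, the last holds). Time passes only in rows, so rows that repeat a pose let the fingers close. It gives the time, the measured TCP pose, the force, the opening and the grip force at its end, in the units of the state.
- manip.get_state(): the state, without advancing time (a new reading comes with each control period).
- eyes.get_image(name): name is "side" or "top"; returns a dict with "frame" (400x640x3 uint8, red, green, blue), "fx", "fy", "cx", "cy" (pixels), "R" (3x3) and "t" (3): a world point X has camera coordinates R X + t. Camera axes: x right, y down, z forward; pixel columns grow to the right and rows downward; lengths in m; the calibration is good to about 2 mm. A picture is of the moment at which its call begins. There is no depth.
- manip.sign_off(): hands the job in; it is judged then, once.
Trained networks look in the newest picture that a camera, given by its name, has taken for a name from the list of things; names that differ only in an ending like _2 or _b are one class to them, and where a whole thing is asked for, a point or a joint stands for the part that bears it (a point fixed in the world has none). Each returns a list of dicts, best first, with "confidence" (0 to 1); they miss things now and then, are a little off and sometimes report something else, mostly with a low value. They report only what shows in the picture. A call takes as long as a camera call. They do not tell look-alikes from the thing itself.
- eyes.regions_of(camera, label): "mask" (400x640 bool, what is visible of it) and "bbox" ([left, top, right, bottom] in pixels, round what is visible of it).
- eyes.place_of(camera, label): "centre" ([column, row] in pixels: a listed point, or the origin of a listed thing).
The state is a dict: "clock": time; "qpos": joint angles; "qd": joint speeds; "effort": joint torques, N m; "position": TCP position; "ee_rot": TCP orientation; "contact_force": force on the tool from outside, world axes, zero at the start; "moment": the same for the moment, N m; "width": finger opening in m; "gripper_force": force on a finger pad.
Only numpy, scipy, OpenCV 4.12 (cv2) and the standard library are available. Lean on these libraries where they do the work, as an engineer would, in place of code of your own. Each camera call takes 0.05 s, during which the arm holds its last target. There are 200 camera calls.

## Task

The low sample jar is needed on the balance, but the three bottles in the bottle tray stand close round it: first move all three bottles into the empty steel tray at the side, then put the jar on the middle of the balance pan, and only then put each bottle back in the bottle tray on the very spot where it stood. Set everything down upright and gently, without dropping it, and leave the small vial and the tub in the tray where they are.

Things in the scene. Friction and masses are not known exactly. Their poses are not given: they have to be found in the camera images.
- tall_bottle: tall round amber glass bottle with a paper label: body 60 mm dia up to 112 mm, then a narrow neck, black round screw cap 32 mm dia from 137 to 165 mm height (lift it by the cap). 0.3 kg (varies). Origin: centre of its underside, z up. It starts in one of three places round the jar in the bottle tray; that start place is its own place.
- square_bottle: square white plastic bottle: body 56 x 56 mm up to 105 mm, sloping shoulder, white round screw cap 38 mm dia from 124 to 150 mm height (lift it by the cap). 0.28 kg (varies). Origin: centre of its underside, z up. It starts in one of three places round the jar in the bottle tray; that start place is its own place.
- wide_bottle: squat round white plastic wide-mouth bottle with a paper label: body 64 mm dia up to 98 mm, white round screw cap 52 mm dia from 110 to 137 mm height (lift it by the cap). 0.3 kg (varies). Origin: centre of its underside, z up. It starts in one of three places round the jar in the bottle tray; that start place is its own place.
- sample_jar: low round sample jar, white with an aluminium screw lid: 51 mm dia, 34 mm high, 0.12 kg (varies). Origin: centre of its underside, z up. It starts at the back (far) middle of the bottle tray, closed in by the bottles: one on its left, one on its right, one in front, each about 66 mm off, centre to centre.
- bottle_tray: fixed grey plastic tray 165 mm (its x) by 230 mm (its y), 4 mm walls 28 mm high, flat floor 4 mm above the bench. Origin: centre of its underside on the bench; its x points to its back (far from the robot), z up. The jar stands near tray (33, 0) mm, the bottles near (33, 66), (33, -66) and (-33, 0), the vial and the tub in the two front corners.
- steel_tray: fixed shallow square steel tray, empty at the start: 200 x 200 mm, 3 mm walls 18 mm high with a thin rolled rim to 20 mm, flat floor 3 mm above the bench; the side area for the bottles, with room for four places 90 mm apart. Left or right of the bottle tray. Origin: centre of its underside on the bench, x and y along its sides, z up.
- balance_pan (a point): centre of the top of the balance's round steel pan: 132 mm dia, fixed, rigid, 76 mm above the bench. The balance is a white box with the pan at its back and the display towards the robot (-x); 200 mm wide, 58 mm high (keys to 63), reaching 195 mm to the front and 105 mm to the back of the pan's centre. On the other side of the bottle tray from the steel tray. z up.
- vial: small amber vial with a black cap, 32 mm dia, 64 mm high, loose, 0.06 kg, in a front corner of the bottle tray; not to be moved. Origin: centre of its underside.
- tub: small white tub with a plain white lid, 39 mm dia, 55 mm high, loose, 0.06 kg, in the other front corner of the bottle tray; not to be moved. Origin: centre of its underside.
Things that resemble listed ones, but are neither listed nor needed, are in the scene too. What is shaped like the wide_bottle but green or pink is not meant.

How it is judged:
On the way, in this order (a step that is already met when the one before it is completed fails the run):
1. all three bottles stand upright in the steel tray (x of tall_bottle in the frame of steel_tray between -0.08 and 0.08 m and y of tall_bottle in the frame of steel_tray between -0.08 and 0.08 m and height (world z) of each of tall_bottle, square_bottle, wide_bottle below 0.012 m and angle between each of tall_bottle, square_bottle, wide_bottle's own z axis and vertical below 0.1 rad and linear speed of each of tall_bottle, square_bottle, wide_bottle below 0.05 m/s and x of square_bottle in the frame of steel_tray between -0.08 and 0.08 m and y of square_bottle in the frame of steel_tray between -0.08 and 0.08 m and x of wide_bottle in the frame of steel_tray between -0.08 and 0.08 m and y of wide_bottle in the frame of steel_tray between -0.08 and 0.08 m), for 0.2 s.
2. the jar stands on the middle of the balance pan (within 15 mm), while the bottles are still in the steel tray (all of step 1 and horizontal distance between sample_jar and balance_pan below 0.015 m and z of sample_jar in the frame of balance_pan between -0.004 and 0.006 m and angle between sample_jar's own z axis and vertical below 0.1 rad and linear speed of sample_jar below 0.03 m/s), for 0.2 s.
At the end, for the whole second after the job is handed in: Each bottle stands upright at rest within 15 mm of where it stood at the start, and the jar stands upright at rest on the balance pan, within 15 mm of the pan's centre (distance of each of tall_bottle, square_bottle, wide_bottle from where it was at the start of the episode below 0.015 m and angle between each of tall_bottle, square_bottle, wide_bottle's own z axis and vertical below 0.08 rad and linear speed of each of tall_bottle, square_bottle, wide_bottle, sample_jar below 0.03 m/s and horizontal distance between sample_jar and balance_pan below 0.015 m and z of sample_jar in the frame of balance_pan between -0.004 and 0.006 m and angle between sample_jar's own z axis and vertical below 0.1 rad); the robot touches nothing.
It fails at once if the vial or the tub is shifted by more than 15 mm or tipped (distance of any of vial, tub from where it was at the start of the episode above 0.015 m or angle between any of vial, tub's own z axis and vertical above 0.3 rad).
It fails at once if a bottle or the jar is tipped by more than about 35 degrees (angle between any of tall_bottle, square_bottle, wide_bottle, sample_jar's own z axis and vertical above 0.6 rad).
It fails at once if a bottle or the jar is dropped (falls free of the fingers faster than 0.6 m/s) ((linear speed of tall_bottle above 0.6 m/s and contact force between the fingers and tall_bottle below 0.1 N) or (linear speed of square_bottle above 0.6 m/s and contact force between the fingers and square_bottle below 0.1 N) or (linear speed of wide_bottle above 0.6 m/s and contact force between the fingers and wide_bottle below 0.1 N) or (linear speed of sample_jar above 0.6 m/s and contact force between the fingers and sample_jar below 0.1 N)).
It also fails if it takes over 141 s, if anything falls off the work surface, if the arm or the gripper's body presses on something with over 40 N, if the wrist force passes 120 N, or if a joint passes its speed limit or range.

## Working session

There is one attempt and no reset: what is moved stays moved. The work goes in short steps, Python scripts to look and compute and a shell command to move; the robot and the scene stay as the last step left them, time stands still between calls to the robot, and variables do not carry over. Pictures are saved under pics/ and viewed, at most 14 in all, crops included, and the job is handed in when it is done.

```bash
mkdir -p pics; ls
python3 - <<'E'
from rig import manip, eyes
import cv2,numpy as np
s=manip.get_state();print({k:np.round(v,3).tolist() for k,v in s.items()})
for c in("top","side"):
    d=eyes.get_image(c);cv2.imwrite(f"pics/{c}0.png",d["frame"][...,::-1])
    print(c,d["fx"],d["fy"],d["cx"],d["cy"],np.round(d["R"],3).tolist(),np.round(d["t"],3).tolist())
    for l in["tall_bottle","square_bottle","wide_bottle","sample_jar","bottle_tray","steel_tray","balance_pan","vial","tub"]:
        print(l,[(np.round(p["centre"],1).tolist(),round(p["confidence"],2)) for p in eyes.place_of(c,l)][:4],[(np.round(p["bbox"]).tolist(),round(p["confidence"],2)) for p in eyes.regions_of(c,l)][:4])
E
```

```text
pics
{'clock': 0.0, 'qpos': [-1.331, 0.277, 1.506, 0.0, 1.361, -0.121], 'qd': [0.001, -0.0, -0.0, 0.001, -0.002, -0.001], 'effort': [-0.002, -41.678, -24.581, -0.0, 0.011, 0.0], 'position': [0.203, -0.538, 0.244], 'ee_rot': [-0.001, 0.984, 0.179, -0.0], 'contact_force': [-0.173, -0.327, 1.167], 'moment': [-0.002, -0.021, 0.003], 'gripper_force': 0.0, 'width': 0.085}
top 517.0083051174302 517.0083051174302 305.1547412732266 199.67595839180643 [[0.006, -1.0, 0.003], [-0.991, -0.006, -0.137], [0.137, -0.002, -0.991]] [0.011, 0.523, 1.108]
tall_bottle [([272.3, 167.9], 0.69), ([336.0, 186.6], 0.62)] [([252.0, 146.0, 287.0, 179.0], 0.89)]
square_bottle [([304.5, 189.0], 0.92)] [([290.0, 167.0, 318.0, 199.0], 0.89)]
wide_bottle [([315.8, 253.1], 0.89), ([403.8, 129.9], 0.72), ([326.8, 156.3], 0.68), ([351.1, 266.8], 0.65)] [([308.0, 130.0, 343.0, 166.0], 0.75), ([299.0, 234.0, 329.0, 266.0], 0.73), ([389.0, 102.0, 424.0, 141.0], 0.66), ([337.0, 251.0, 372.0, 283.0], 0.61)]
sample_jar [([300.1, 157.2], 0.77)] [([290.0, 145.0, 312.0, 169.0], 0.55)]
bottle_tray [([303.5, 173.6], 0.69)] [([246
[... 815 characters left out ...]
, 255.5], 0.74)] [([258.0, 183.0, 289.0, 236.0], 0.9), ([347.0, 174.0, 376.0, 226.0], 0.88), ([390.0, 225.0, 425.0, 277.0], 0.78), ([243.0, 215.0, 277.0, 268.0], 0.66)]
sample_jar [([347.1, 192.2], 0.63)] [([339.0, 182.0, 350.0, 208.0], 0.49), ([223.0, 99.0, 328.0, 166.0], 0.4)]
bottle_tray [([333.5, 201.5], 0.6)] [([291.0, 167.0, 384.0, 247.0], 0.56)]
steel_tray [([340.3, 327.8], 0.81)] [([283.0, 270.0, 404.0, 393.0], 0.81)]
balance_pan [([288.6, 115.1], 0.97)] [([219.0, 99.0, 329.0, 169.0], 0.66)]
vial [([336.8, 229.1], 0.53)] [([222.0, 98.0, 328.0, 169.0], 0.74), ([330.0, 210.0, 340.0, 232.0], 0.6)]
tub [([308.7, 190.1], 0.7), ([347.3, 194.2], 0.43)] [([302.0, 172.0, 318.0, 194.0], 0.77)]
```

View pics/top0.png

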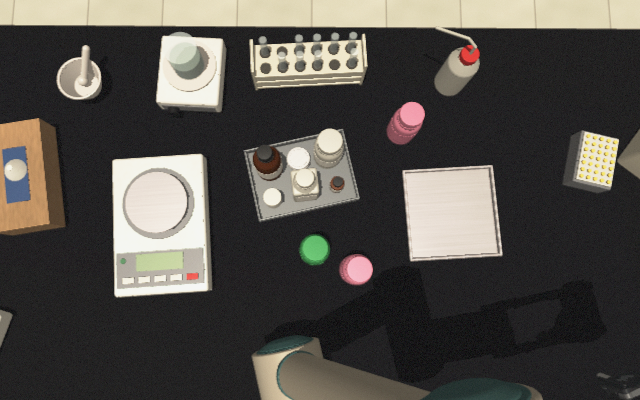

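View pics/side0.png

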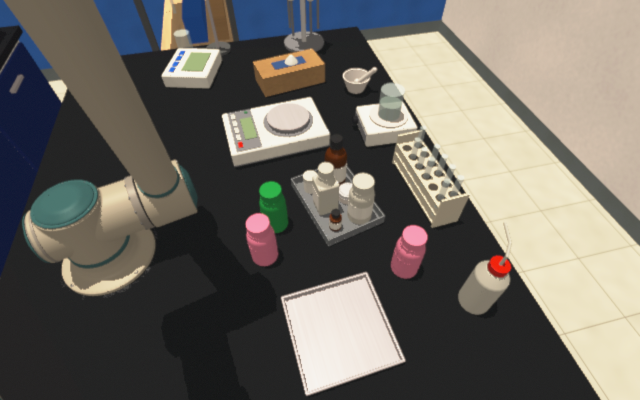

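Top: tall bottle is left (266,158), wide is right (330,143), square is front (304,180), jar at (298,157). The steel tray is to the right (452,212), balance pan to the left (157,202). The green and pink look-alikes stand outside the tray.

```bash
cat > h.py <<'E'
from rig import manip, eyes
import cv2,numpy as np
from scipy.optimize import minimize
from scipy.spatial.transform import Rotation as Rot
def proj(d,P):
    c=np.atleast_2d(P)@np.array(d["R"]).T+d["t"]
    return np.c_[d["fx"]*c[:,0]/c[:,2]+d["cx"],d["fy"]*c[:,1]/c[:,2]+d["cy"]]
def back(d,px,z):
    r=np.array(d["R"]).T@np.array([(px[0]-d["cx"])/d["fx"],(px[1]-d["cy"])/d["fy"],1]);o=-np.array(d["R"]).T@d["t"]
    return (o+r*(z-o[2])/r[2])[:2]
A=np.linspace(0,2*np.pi,48,endpoint=False)
SH={"tall_bottle":[(.03,0),(.03,.112),(.016,.137),(.016,.165)],"square_bottle":[(.028,0),(.028,.105),(.019,.124),(.019,.150)],
"wide_bottle":[(.032,0),(.032,.098),(.026,.110),(.026,.137)],"sample_jar":[(.0255,0),(.0255,.034)],"vial":[(.016,0),(.016,.064)],"tub":[(.0195,0),(.0195,.055)]}
def sil(d,n,x,y,z0=.004,yaw=0,S=4):
    im=np.zeros((400*S,640*S),np.uint8);L=SH[n]
    def ring(r,h):
        if n=="square_bottle" and r>.02:
            q=np.array([[r,r],[r,-r],[-r,-r],[-r,r]])@np.array([[np.cos(yaw),np.sin(yaw)],[-np.sin(yaw),np.cos(yaw)]])
        else: q=r*np.c_[np.cos(A),np.sin(A)]
        return np.c_[q+[x,y],np.full(len(q),z0+h)]
    for a,b in zip(L[:-1],L[1:]):
        h=cv2.convexHull((proj(d,np.r_[ring(*a),ring(*b)])*S+S/2-.5).round().astype(np.int32));cv2.fillConvexPoly(im,h,1)
    return cv2.resize(im.astype(np.float32),(640,400),interpolation=cv2.INTER_AREA)
E
python3 - <<'E'
from h import *
D={c:eyes.get_image(c) for c in("top","side")}
t,s=D["top"],D["side"]
# tray bottle floor & rough
for n in ["tall_bottle","square_bottle","wide_bottle","sample_jar","vial","tub"]:
    out=[]
    for c in D:
        for p in eyes.place_of(c,n)[:4]: out.append((c,np.round(back(D[c],p["centre"],.004),3).tolist(),round(p["confidence"],2)))
    print(n,out)
for n,z in(("steel_tray",0),("bottle_tray",0),("balance_pan",.076)):
    for c in D: print(n,c,[np.round(back(D[c],p["centre"],z),4).tolist() for p in eyes.place_of(c,n)[:1]])
im=cv2.resize(t["frame"][120:230,235:375],None,fx=5.5,fy=5.4,interpolation=cv2.INTER_CUBIC);cv2.imwrite("pics/topc.png",im[...,::-1])
E
```

```text
tall_bottle [('top', [0.595, 0.099], 0.79), ('side', [0.608, 0.098], 0.96)]
square_bottle [('top', [0.553, 0.023], 0.59), ('top', [0.583, 0.02], 0.19), ('side', [0.55, 0.016], 0.55)]
wide_bottle [('top', [0.626, -0.035], 0.93), ('top', [0.693, -0.211], 0.69), ('top', [0.38, -0.089], 0.55), ('side', [0.367, -0.095], 0.96), ('side', [0.416, -0.014], 0.88), ('side', [0.691, -0.199], 0.77), ('side', [0.628, -0.037], 0.58)]
sample_jar [('top', [0.622, 0.034], 0.98), ('side', [0.628, 0.04], 0.71), ('side', [0.524, 0.08], 0.24)]
vial [('top', [0.564, -0.057], 0.61), ('top', [0.63, -0.032], 0.56), ('side', [0.567, -0.049], 0.78), ('side', [0.625, 0.04], 0.6)]
tub [('top', [0.528, 0.086], 0.8), ('side', [0.53, 0.084], 0.52)]
steel_tray top [[0.5053, -0.3131]]
steel_tray side [[0.5043, -0.3079]]
bottle_tray top [[0.5936, 0.0216]]
bottle_tray side [[0.5826, 0.0301]]
balance_pan top [[0.5109, 0.324]]
balance_pan side [[0.5088, 0.3485]]
```

View pics/topc.png

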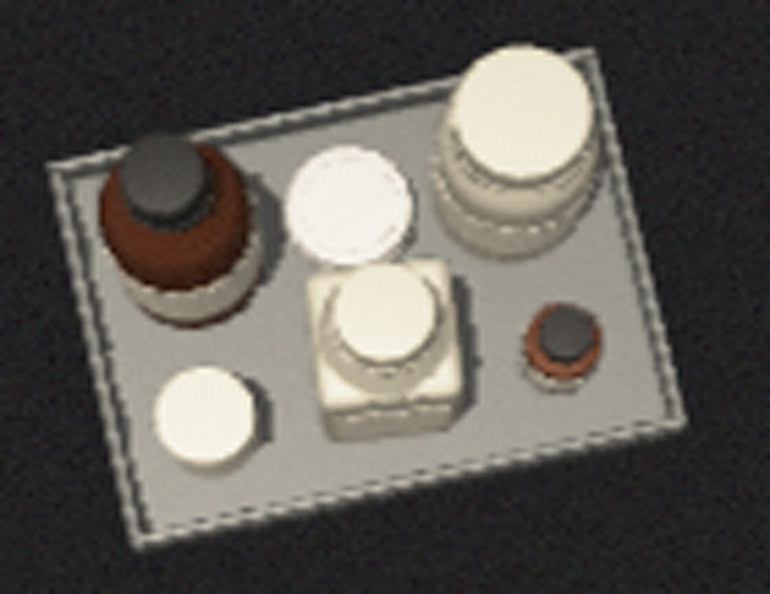

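The crop shows cap tops at (165,170) tall, (385,312) square and (522,112) wide, the jar lid at (348,205), the tub at (205,415) and the vial at (568,332). The tray's corners are clear.

Run:
```python
from h import *
D={c:eyes.get_image(c) for c in("top","side")};t,s=D["top"],D["side"]
f=lambda u,v:(235+(u+.5)/5.5-.5,120+(v+.5)/5.4-.5)
for n,u,v,z in(("tall",165,170,.169),("sq",385,312,.154),("wide",522,112,.141),("jar",348,205,.038),("tub",205,415,.059),("vial",568,332,.068)):
    print(n,np.round(back(t,f(u,v),z),4))
C=np.array([back(t,f(*p),.028) for p in((597,50),(685,425),(135,547),(50,165))]);m=C.mean(0)
x=(C[0]+C[3]-C[1]-C[2])/2;y=(C[3]+C[2]-C[0]-C[1])/2
print("tray",m,np.hypot(*x),np.hypot(*y),np.arctan2(x[1],x[0]),np.arctan2(-y[0],y[1]))
a=np.arctan2(x[1],x[0]);R=np.array([[np.cos(a),-np.sin(a)],[np.sin(a),np.cos(a)]])
for q in((33,66),(33,-66),(-33,0),(33,0)): print(q,m+R@np.array(q)/1000)
for c in D:
  d=D[c]
  for n in("tall_bottle","square_bottle","wide_bottle"):
    x0=dict(tall_bottle=(.61,.095),square_bottle=(.556,.02),wide_bottle=(.63,-.035))[n];best=None
    M=[p["mask"] for p in eyes.regions_of(c,n)]
    for k in M:
        k=k.astype(np.float32)
        if (k*sil(d,n,*x0)).sum()<100: continue
        g=lambda p:-np.minimum(k,sil(d,n,*p,yaw=a)).sum()/np.maximum(k,sil(d,n,*p,yaw=a)).sum()
        r=minimize(g,x0,method="Nelder-Mead",options=dict(initial_simplex=[x0,(x0[0]+.01,x0[1]),(x0[0],x0[1]+.01)],xatol=2e-4));print(c,n,r.x.round(4),round(r.fun,3))
# pan & steel tray
def corners(d,m):
    cn=max(cv2.findContours(m.astype(np.uint8),cv2.RETR_EXTERNAL,cv2.CHAIN_APPROX_NONE)[0],key=cv2.contourArea);return cv2.boxPoints(cv2.minAreaRect(cn)),cn
r=eyes.regions_of("top","steel_tray")[0];b,_=corners(t,r["mask"])
W=np.array([back(t,p,.02) for p in b]);print("steel",W.mean(0),W.round(3).tolist())
g=cv2.cvtColor(t["frame"],cv2.COLOR_RGB2GRAY)
for c in (t,): 
    h=cv2.HoughCircles(cv2.resize(g[150:260,100:220],None,fx=4,fy=4,interpolation=cv2.INTER_CUBIC),cv2.HOUGH_GRADIENT,1.5,400,param1=150,param2=20,minRadius=115,maxRadius=150);print(h)
    for q in h[0]: print("pan",back(t,(100+(q[0]+.5)/4-.5,150+(q[1]+.5)/4-.5),.076))
o=cv2.resize(np.vstack([t["frame"][145:275,105:220],t["frame"][145:275,395:510]]),None,fx=2.2,fy=2.2)
o=np.hstack([cv2.resize(t["frame"][145:275,105:220],None,fx=3.4,fy=3.4,interpolation=2),cv2.resize(t["frame"][145:275,395:510],None,fx=3.4,fy=3.4,interpolation=2)])
cv2.imwrite("pics/ps.png",o[...,::-1])
```

```text
tall [0.6016 0.0958]
sq [0.552  0.0164]
wide [ 0.6314 -0.034 ]
jar [0.618  0.0316]
tub [0.5268 0.087 ]
vial [ 0.56   -0.0557]
tray [0.58221866 0.02353035] 0.16375194925129638 0.22931513083502025 0.2242890054587385 0.2265243644958369
(33, 66) [0.59971282 0.09521685]
(33, -66) [ 0.62907137 -0.03347688]
(-33, 0) [0.55004523 0.01619071]
(33, 0) [0.6143921  0.03086999]
top tall_bottle [0.6009 0.0963] -0.903
top tall_bottle [0.5216 0.0884] -0.125
top square_bottle [0.5525 0.0173] -0.913
top wide_bottle [ 0.6312 -0.0348] -0.923
side tall_bottle [0.6039 0.1042] -0.708
side square_bottle [0.5531 0.0196] -0.89
side wide_bottle [ 0.6311 -0.0347] -0.931
steel [ 0.49997378 -0.31496966] [[0.595, -0.205], [0.612, -0.416], [0.405, -0.422], [0.388, -0.216]]
[[[236.25 218.25 145.75]]]
pan [0.50615631 0.32681792]
```

View pics/ps.png

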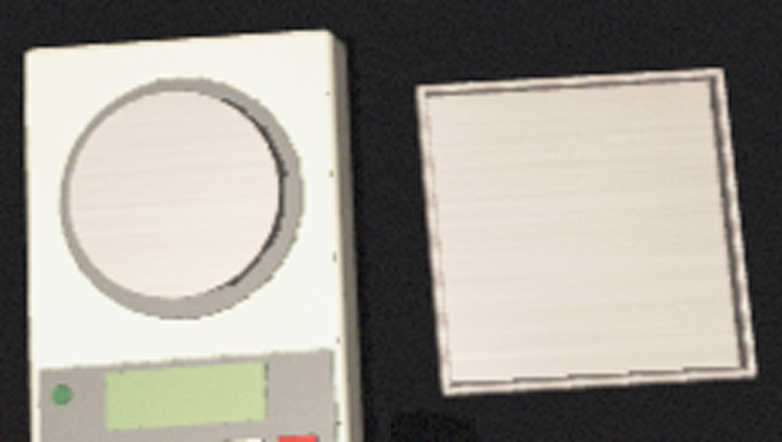

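Pan disc spans x 67–283, y 88–299 in the left crop (centre 175,194). Steel tray corners in the right crop are (417,87), (722,70), (756,376) and (445,394).

```bash
cat > go.py <<'E'
# usage: go.py x y z  -> normalised shift/turn to reach world pose with tool yaw 0
import sys;from h import *
s=manip.get_state();w,x,y,z=s["ee_rot"];R=Rot.from_quat([x,y,z,w])
d=R.inv().apply(np.array([float(v) for v in sys.argv[1:4]])-s["position"])/.5
yaw=np.arctan2(*R.as_matrix()[[1,0],0])
print("pos",np.round(s["position"],4),"yaw",round(yaw,4),"d",d.round(4),"spin",round(yaw/2/np.pi,4),"dist mm",round(500*np.linalg.norm(d)),"w",round(s["width"],4),"F",np.round(s["contact_force"],1),s["gripper_force"],"t",s["clock"])
E
python3 - <<'E'
from h import *
t=eyes.get_image("top")
f=lambda u,v,x0:(x0+(u+.5)/3.4-.5,145+(v+.5)/3.4-.5)
print("pan",back(t,f(175,194,105),.076))
W=np.array([back(t,f(u-391,v,395),.02) for u,v in((417,87),(722,70),(756,376),(445,394))]);m=W.mean(0)
x=(W[0]+W[1]-W[2]-W[3])/2;a=np.arctan2(x[1],x[0]);print("steel",m,np.hypot(*x),a)
R=np.array([[np.cos(a),-np.sin(a)],[np.sin(a),np.cos(a)]])
for q in((45,45),(45,-45),(-45,45),(-45,-45)):print(q,m+R@np.array(q)/1000)
E
python3 go.py .631 -.035 .245
```

```text
pan [0.51145558 0.33253156]
steel [ 0.49925559 -0.31362417] 0.20344257458589418 0.06756329611408803
(45, 45) [ 0.54111489 -0.26568881]
(45, -45) [ 0.54719096 -0.35548347]
(-45, 45) [ 0.45132023 -0.27176488]
(-45, -45) [ 0.4573963  -0.36155954]
pos [ 0.203  -0.538   0.2453] yaw 0.3608 d [ 1.156e+00 -6.391e-01  6.000e-04] spin 0.0574 dist mm 660 w 0.0854 F [ 0.1  0.4 -0.8] 0.0 t 3.4
```

```bash
python3 -m creep '[[1,0.08,-0.04,0,0.015],[1,0.16,-0.08,0,0.03],[1,0.24,-0.13,0,0.045],[1,0.32,-0.17,0,0.0574],[1,0.4,-0.22,0,0.0574],[1,0.48,-0.26,0,0.0574],[1,0.54,-0.3,0,0.0574],[1,0.56,-0.32,0,0.0574],[1,0.56,-0.32,0,0.0574],[1,0.56,-0.32,0,0.0574]]' 40; python3 go.py .631 -.035 .2
```

```text
clock: 4.4
position: [0.408, -0.2902, 0.2454]
ee_rot: [0.001, 1.0, 0.0, -0.0]
contact_force: [-0.6, -0.9, 0.6]
width: 0.0858
gripper_force: 0.0
pos [ 0.408  -0.2902  0.2454] yaw 0.0005 d [ 0.4462 -0.5104  0.0899] spin 0.0001 dist mm 342 w 0.0858 F [-0.6 -0.9  0.6] 0.0 t 4.4
```

```bash
python3 -m creep '[[1,0.06,-0.07,0,0],[1,0.12,-0.14,0,0],[1,0.18,-0.21,0,0],[1,0.24,-0.28,0,0],[1,0.30,-0.35,0,0],[1,0.36,-0.42,0,0],[1,0.41,-0.48,0.02,0],[1,0.446,-0.5104,0.06,0],[1,0.446,-0.5104,0.09,0],[1,0.446,-0.5104,0.09,0]]'; python3 go.py .631 -.035 .127
```

```text
clock: 5.4
position: [0.6304, -0.0356, 0.1973]
ee_rot: [0.0, 1.0, -0.0, -0.003]
contact_force: [-0.3, 0.1, 0.5]
width: 0.0853
gripper_force: 0.0
pos [ 0.6304 -0.0356  0.1973] yaw -0.0009 d [ 0.002  -0.0013  0.1405] spin -0.0001 dist mm 70 w 0.0853 F [-0.3  0.1  0.5] 0.0 t 5.4
```

```bash
python3 -m creep '[[1,0,0,0.04,0],[1,0,0,0.08,0],[1,0,0,0.12,0],[1,0,0,0.14,0],[1,0,0,0.146,0],[0.6,0,0,0.146,0],[0.4,0,0,0.146,0],[0.4,0,0,0.146,0],[0.4,0,0,0.146,0],[0.4,0,0,0.146,0]]' 40; python3 -m creep '[[0.4,0,0,0,0],[0.4,0,0,0,0],[0.4,0,0,0,0],[0.4,0,0,0,0]]' 40
```

```text
clock: 6.4
position: [0.6323, -0.0343, 0.1288]
ee_rot: [0.0, 1.0, 0.0, 0.001]
contact_force: [0.2, 1.0, 5.2]
width: 0.0508
gripper_force: 42.2
clock: 6.8
position: [0.6323, -0.0343, 0.1288]
ee_rot: [0.0, 1.0, 0.0, 0.001]
contact_force: [-0.5, 0.4, 5.0]
width: 0.0509
gripper_force: 42.2
```

```bash
python3 -m creep '[[0.4,0,0,-0.02,0],[0.4,0,0,-0.06,0],[0.4,0,0,-0.10,0],[0.4,0,0,-0.15,0],[0.4,0,0,-0.2,0],[0.4,-0.01,0.03,-0.22,0],[0.4,-0.025,0.08,-0.22,0],[0.4,-0.04,0.14,-0.22,0],[0.4,-0.055,0.2,-0.22,0],[0.4,-0.07,0.26,-0.22,0]]' 40; python3 -m creep '[[0.4,-0.015,0.06,0,0],[0.4,-0.03,0.12,0,0],[0.4,-0.045,0.18,0,0],[0.4,-0.06,0.24,0,0],[0.4,-0.08,0.3,0,0],[0.4,-0.09,0.34,0,0],[0.4,-0.096,0.37,0,0],[0.4,-0.098,0.38,0,0],[0.4,-0.098,0.38,0,0],[0.4,-0.098,0.38,0,0]]' 40; python3 go.py .547 -.355 .128
```

```text
clock: 7.8
position: [0.5947, -0.166, 0.2361]
ee_rot: [-0.0, 1.0, 0.0, -0.001]
contact_force: [1.1, -0.1, -4.2]
width: 0.0506
gripper_force: 42.7
clock: 8.8
position: [0.5478, -0.353, 0.2372]
ee_rot: [-0.001, 1.0, 0.001, -0.0]
contact_force: [0.2, 0.6, -3.3]
width: 0.0508
gripper_force: 42.7
pos [ 0.5478 -0.353   0.2372] yaw 0.001 d [-0.0016  0.0042  0.2184] spin 0.0002 dist mm 109 w 0.0508 F [ 0.2  0.6 -3.3] 42.70970642566681 t 8.8
```

Lower to just above and then touch down gently, watching the force.

```bash
python3 -m creep '[[0.4,0,0,0.04,0],[0.4,0,0,0.09,0],[0.4,0,0,0.14,0],[0.4,0,0,0.18,0],[0.4,0,0,0.2,0],[0.4,0,0,0.21,0],[0.4,0,0,0.214,0],[0.4,0,0,0.218,0],[0.4,0,0,0.218,0]]' 40; python3 -m creep '[[0.4,0,0,0.002,0],[0.4,0,0,0.004,0],[0.4,0,0,0.004,0]]' 40
```

```text
clock: 9.7
position: [0.5479, -0.3545, 0.1291]
ee_rot: [0.0, 1.0, 0.0, 0.001]
contact_force: [0.1, -0.3, -4.0]
width: 0.0506
gripper_force: 42.7
clock: 10.0
position: [0.548, -0.3546, 0.1278]
ee_rot: [0.001, 1.0, 0.0, 0.001]
contact_force: [-1.0, 2.0, 3.6]
width: 0.0513
gripper_force: 43.4
```

```bash
python3 -m creep '[[0.65,0,0,0,0],[0.75,0,0,0,0],[0.85,0,0,0,0],[0.85,0,0,0,0],[0.85,0,0,-0.03,0],[0.85,0,0,-0.1,0],[0.85,0,0,-0.17,0],[0.85,0,0,-0.24,0],[0.85,0,0,-0.24,0]]'; python3 go.py .552 .0165 .22
python3 - <<'E'
from h import *
t=eyes.get_image("top");cv2.imwrite("pics/a1.png",cv2.resize(t["frame"][100:300,220:530],None,fx=2.5,fy=2.5)[...,::-1])
E
```

```text
clock: 10.9
position: [0.5498, -0.3561, 0.2524]
ee_rot: [0.004, 1.0, 0.0, 0.004]
contact_force: [0.6, -1.6, 0.2]
width: 0.0725
gripper_force: 0.0
pos [ 0.5498 -0.3561  0.2524] yaw 0.0002 d [ 0.004  -0.7456  0.0594] spin 0.0 dist mm 374 w 0.0725 F [ 0.6 -1.6  0.2] 0.0 t 10.9
```

View pics/a1.png

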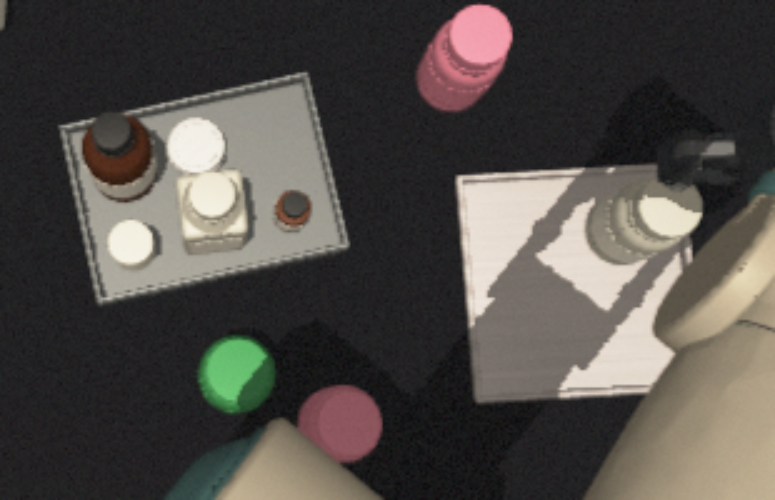

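The wide bottle stands upright in the steel tray at its far right; the bottle tray is otherwise unchanged. Next the square one.

```bash
python3 -m creep '[[1,0,-0.08,0,0],[1,0,-0.17,0,0],[1,0,-0.26,0,0],[1,0,-0.35,0,0],[1,0,-0.44,0,0],[1,0.005,-0.53,0,0],[1,0.01,-0.62,0,0],[1,0.01,-0.7,0,0],[1,0.01,-0.743,0,0],[1,0.01,-0.743,0,0]]'; python3 -m creep '[[1,0,0,0,0],[1,0,0,0,0]]'; python3 go.py .552 .0165 .139
```

```text
clock: 11.95
position: [0.5513, 0.0203, 0.2448]
ee_rot: [-0.001, 1.0, 0.002, -0.001]
contact_force: [0.5, 0.3, -0.1]
width: 0.0853
gripper_force: 0.0
clock: 12.15
position: [0.5522, 0.0163, 0.2455]
ee_rot: [0.0, 1.0, -0.0, -0.001]
contact_force: [-0.9, -0.2, -0.2]
width: 0.0853
gripper_force: 0.0
pos [0.5522 0.0163 0.2455] yaw -0.0007 d [-1.000e-04 -6.000e-04  2.131e-01] spin -0.0001 dist mm 107 w 0.0853 F [-0.9 -0.2 -0.2] 0.0 t 12.15
```

```bash
python3 -m creep '[[1,0,0,0.06,0],[1,0,0,0.12,0],[1,0,0,0.17,0],[1,0,0,0.2,0],[1,0,0,0.212,0],[1,0,0,0.212,0]]'; python3 -m creep '[[0.6,0,0,0,0],[0.3,0,0,0,0],[0.3,0,0,0,0],[0.3,0,0,0,0],[0.3,0,0,0,0],[0.3,0,0,0,0],[0.3,0,0,0,0]]' 40
```

```text
clock: 12.75
position: [0.5521, 0.0162, 0.1395]
ee_rot: [0.0, 1.0, -0.001, -0.001]
contact_force: [-0.8, 0.8, -0.8]
width: 0.0855
gripper_force: 0.0
clock: 13.45
position: [0.553, 0.0174, 0.1413]
ee_rot: [0.0, 1.0, 0.0, 0.001]
contact_force: [-0.7, 0.8, 5.7]
width: 0.0367
gripper_force: 40.2
```

```bash
python3 -m creep '[[0.3,0,0,-0.02,0],[0.3,0,0,-0.06,0],[0.3,0,0,-0.11,0],[0.3,0,0,-0.16,0],[0.3,0,0,-0.21,0],[0.3,-0.01,0.03,-0.22,0],[0.3,-0.03,0.08,-0.22,0],[0.3,-0.05,0.14,-0.22,0],[0.3,-0.07,0.2,-0.22,0],[0.3,-0.09,0.26,-0.22,0]]' 40; python3 -m creep '[[0.3,-0.02,0.06,0,0],[0.3,-0.04,0.12,0,0],[0.3,-0.06,0.18,0,0],[0.3,-0.08,0.23,0,0],[0.3,-0.1,0.28,0,0],[0.3,-0.11,0.31,0,0],[0.3,-0.112,0.317,0,0],[0.3,-0.112,0.317,0,0],[0.3,-0.112,0.317,0,0],[0.3,-0.112,0.317,0,0]]' 40; python3 -m creep '[[0.3,0,0,0.04,0],[0.3,0,0,0.09,0],[0.3,0,0,0.14,0],[0.3,0,0,0.18,0],[0.3,0,0,0.2,0],[0.3,0,0,0.21,0],[0.3,0,0,0.214,0],[0.3,0,0,0.218,0],[0.3,0,0,0.218,0]]' 40
```

```text
clock: 14.45
position: [0.5054, -0.1144, 0.2488]
ee_rot: [0.0, 1.0, 0.0, -0.002]
contact_force: [0.8, 0.5, -3.8]
width: 0.0366
gripper_force: 40.8
clock: 15.45
position: [0.4518, -0.2701, 0.2502]
ee_rot: [-0.0, 1.0, 0.001, 0.0]
contact_force: [0.4, -1.0, -3.1]
width: 0.0365
gripper_force: 40.9
clock: 16.35
position: [0.4519, -0.2715, 0.1419]
ee_rot: [0.0, 1.0, 0.0, 0.001]
contact_force: [0.4, 0.7, -5.0]
width: 0.0371
gripper_force: 40.8
```

```bash
python3 -m creep '[[0.3,0,0,0.002,0],[0.3,0,0,0.004,0],[0.3,0,0,0.004,0]]' 40
```

```text
clock: 16.65
position: [0.4519, -0.2716, 0.1403]
ee_rot: [0.0, 1.0, 0.0, 0.001]
contact_force: [-1.2, 0.7, 2.4]
width: 0.037
gripper_force: 41.5
```

```bash
python3 -m creep '[[0.5,0,0,0,0],[0.6,0,0,0,0],[0.7,0,0,0,0],[0.7,0,0,0,0],[0.7,0,0,-0.03,0],[0.7,0,0,-0.1,0],[0.7,0,0,-0.17,0],[0.7,0,0,-0.24,0],[0.7,0,0,-0.24,0]]'; python3 -m creep '[[1,0.03,-0.08,0,0],[1,0.06,-0.16,0,0],[1,0.09,-0.24,0,0],[1,0.12,-0.32,0,0],[1,0.15,-0.4,0,0],[1,0.18,-0.48,0,0],[1,0.22,-0.56,0,0],[1,0.26,-0.65,0,0],[1,0.3,-0.72,0,0],[1,0.3004,-0.736,0,0]]'; python3 -m creep '[[1,0,0,0,0],[1,0,0,0,0],[1,0,0,0,0]]'; python3 go.py .601 .096 .152
```

```text
clock: 17.55
position: [0.4538, -0.2731, 0.2645]
ee_rot: [0.003, 1.0, 0.0, 0.004]
contact_force: [-0.3, 0.8, 0.8]
width: 0.0596
gripper_force: 0.0
clock: 18.55
position: [0.6033, 0.1007, 0.2578]
ee_rot: [-0.001, 1.0, 0.002, 0.0]
contact_force: [-1.1, 0.2, -0.2]
width: 0.0855
gripper_force: 0.0
clock: 18.85
position: [0.601, 0.0953, 0.2592]
ee_rot: [0.0, 1.0, -0.001, -0.0]
contact_force: [-0.9, -0.4, -0.0]
width: 0.0854
gripper_force: 0.0
pos [0.601  0.0953 0.2592] yaw -0.0014 d [ 1.000e-04 -1.500e-03  2.144e-01] spin -0.0002 dist mm 107 w 0.0854 F [-0.9 -0.4 -0. ] 0.0 t 18.85
```

```bash
python3 -m creep '[[1,0,0,0.06,0],[1,0,0,0.12,0],[1,0,0,0.17,0],[1,0,0,0.2,0],[1,0,0,0.213,0],[1,0,0,0.213,0]]'; python3 -m creep '[[0.6,0,0,0,0],[0.2,0,0,0,0],[0.2,0,0,0,0],[0.2,0,0,0,0],[0.2,0,0,0,0],[0.2,0,0,0,0],[0.2,0,0,0,0],[0.2,0,0,0,0]]' 40
```

```text
clock: 19.45
position: [0.601, 0.0957, 0.1523]
ee_rot: [0.0, 1.0, -0.001, -0.001]
contact_force: [-0.3, -0.1, -0.2]
width: 0.0854
gripper_force: 0.0
clock: 20.25
position: [0.6021, 0.0972, 0.1537]
ee_rot: [-0.0, 1.0, 0.0, 0.001]
contact_force: [0.7, 0.8, 5.7]
width: 0.031
gripper_force: 39.9
```

```bash
python3 -m creep '[[0.2,0,0,-0.02,0],[0.2,0,0,-0.06,0],[0.2,0,0,-0.11,0],[0.2,0,0,-0.16,0],[0.2,0,0,-0.21,0],[0.2,-0.01,0.03,-0.24,0],[0.2,-0.02,0.08,-0.24,0],[0.2,-0.03,0.14,-0.24,0],[0.2,-0.04,0.2,-0.24,0],[0.2,-0.05,0.26,-0.24,0]]' 40; python3 -m creep '[[0.2,-0.01,0.06,0,0],[0.2,-0.02,0.12,0,0],[0.2,-0.03,0.18,0,0],[0.2,-0.04,0.24,0,0],[0.2,-0.05,0.3,0,0],[0.2,-0.06,0.36,0,0],[0.2,-0.066,0.42,0,0],[0.2,-0.07,0.45,0,0],[0.2,-0.07,0.464,0,0],[0.2,-0.07,0.464,0,0]]' 40; python3 -m creep '[[0.2,0,0,0,0],[0.2,0,0,0.04,0],[0.2,0,0,0.09,0],[0.2,0,0,0.14,0],[0.2,0,0,0.18,0],[0.2,0,0,0.21,0],[0.2,0,0,0.23,0],[0.2,0,0,0.236,0],[0.2,0,0,0.238,0],[0.2,0,0,0.238,0]]' 40;  python3 -m creep '[[0.2,0,0,0.002,0],[0.2,0,0,0.004,0],[0.2,0,0,0.004,0]]' 40
```

```text
clock: 21.25
position: [0.575, -0.0353, 0.2719]
ee_rot: [0.0, 1.0, 0.0, -0.001]
contact_force: [0.1, -0.3, -3.1]
width: 0.0305
gripper_force: 40.0
clock: 22.25
position: [0.5412, -0.2656, 0.2723]
ee_rot: [-0.0, 1.0, -0.001, -0.0]
contact_force: [0.3, -0.5, -2.8]
width: 0.0308
gripper_force: 40.2
clock: 23.25
position: [0.5422, -0.2652, 0.1546]
ee_rot: [0.0, 1.0, 0.0, 0.001]
contact_force: [0.3, -0.0, -3.0]
width: 0.0311
gripper_force: 40.2
clock: 23.55
position: [0.5421, -0.2655, 0.1527]
ee_rot: [0.0, 1.0, 0.0, 0.001]
contact_force: [0.4, 0.5, 0.5]
width: 0.0306
gripper_force: 40.5
```

```bash
python3 -m creep '[[0.2,0,0,0.001,0],[0.45,0,0,0.001,0],[0.55,0,0,0.001,0],[0.65,0,0,0.001,0],[0.65,0,0,0,0],[0.65,0,0,-0.03,0],[0.65,0,0,-0.1,0],[0.65,0,0,-0.17,0],[0.65,0,0,-0.24,0],[0.65,0,0,-0.24,0]]'; python3 -m creep '[[1,0.02,-0.08,0,0],[1,0.04,-0.16,0,0],[1,0.06,-0.24,0,0],[1,0.08,-0.32,0,0],[1,0.1,-0.4,0,0],[1,0.12,-0.47,0,0],[1,0.14,-0.53,0,0],[1,0.15,-0.57,0,0],[1,0.1536,-0.595,0,0],[1,0.1536,-0.595,0,0]]'
python3 - <<'E'
from h import *
D={c:eyes.get_image(c) for c in("top","side")}
for n,p in(("tall_bottle",(.541,-.266)),("square_bottle",(.451,-.272)),("wide_bottle",(.547,-.355)),("sample_jar",(.618,.0315))):
    for c in D:
        print(n,c,[(back(D[c],q["centre"],.003).round(3).tolist(),round(q["confidence"],2)) for q in eyes.place_of(c,n)[:4]])
cv2.imwrite("pics/s1.png",cv2.resize(D["side"]["frame"][120:400,200:480],None,fx=2.1,fy=2.1)[...,::-1])
E
python3 go.py .618 .0315 .03
```

```text
clock: 24.55
position: [0.544, -0.2668, 0.2775]
ee_rot: [0.003, 1.0, 0.0, 0.005]
contact_force: [-0.1, -0.2, -0.0]
width: 0.055
gripper_force: 0.0
clock: 25.55
position: [0.6182, 0.0336, 0.2711]
ee_rot: [-0.0, 1.0, 0.001, -0.001]
contact_force: [-0.6, -0.2, -0.1]
width: 0.0851
gripper_force: 0.0
tall_bottle top [([0.538, -0.266], 0.91), ([0.563, -0.059], 0.3)]
tall_bottle side [([0.545, -0.26], 0.63)]
square_bottle top [([0.454, -0.267], 0.77)]
square_bottle side [([0.45, -0.264], 0.92)]
wide_bottle top [([0.378, -0.089], 0.97), ([0.69, -0.207], 0.95), ([0.544, -0.349], 0.81), ([0.402, -0.003], 0.65)]
wide_bottle side [([0.548, -0.363], 0.9), ([0.377, -0.098], 0.82), ([0.688, -0.203], 0.73), ([0.417, -0.005], 0.66)]
sample_jar top [([0.629, 0.034], 0.95), ([0.539, -0.351], 0.54)]
sample_jar side [([0.627, 0.044], 0.54)]
pos [0.6184 0.0317 0.2719] yaw -0.0007 d [-9.000e-04  2.000e-04  4.838e-01] spin -0.0001 dist mm 242 w 0.0856 F [-0.1 -0.  -1. ] 0.0 t 26.05
```

View pics/s1.png

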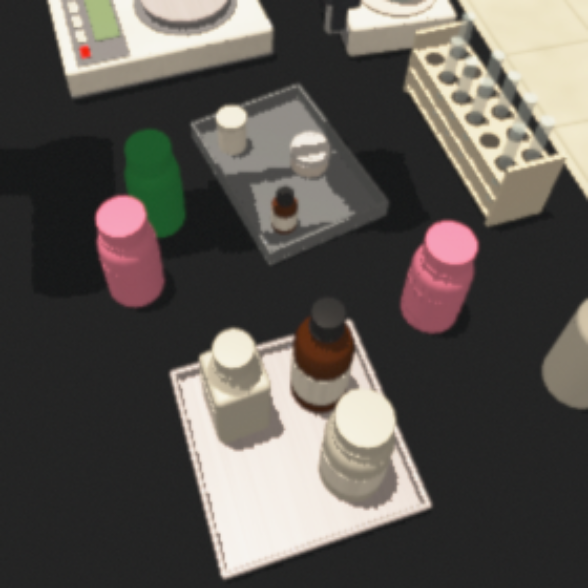

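The three bottles stand upright in the steel tray. The jar is clear at (310,152) in the crop, with the tub and vial in place. I'll refine the jar position before grasping.

Run:
```python
from h import *
D={c:eyes.get_image(c) for c in("top","side")}
print("tool in side px",proj(D["side"],[.618,.0315,.26]))
print("lid side",back(D["side"],(200+310/2.1,120+145/2.1),.038))
for c in D:
  d=D[c]
  for q in eyes.regions_of(c,"sample_jar"):
    k=q["mask"].astype(np.float32);n="sample_jar";x0=(.62,.033)
    if (k*sil(d,n,*x0)).sum()<50: continue
    g=lambda p:-np.minimum(k,sil(d,n,*p)).sum()/np.maximum(k,sil(d,n,*p)).sum()
    r=minimize(g,x0,method="Nelder-Mead",options=dict(initial_simplex=[x0,(x0[0]+.01,x0[1]),(x0[0],x0[1]+.01)],xatol=2e-4));print(c,r.x.round(4),round(r.fun,3),q["bbox"])
```

```text
tool in side px [[352.34554359 124.50121772]]
lid side [0.61957519 0.03307623]
top [0.6173 0.0311] -0.886 [288.7, 144.6, 311.1, 171.0]
side [0.6189 0.0326] -0.924 [338.3, 183.5, 357.8, 206.2]
```

```bash
python3 -m creep '[[1,0,0,0.06,0],[1,0,0,0.14,0],[1,0,0,0.22,0],[1,0,0,0.3,0],[1,0,0,0.37,0],[1,0,0,0.43,0],[1,0,0,0.47,0],[1,0,0,0.488,0],[1,0,0,0.494,0],[1,0,0,0.494,0]]'; python3 -m creep '[[0.7,0,0,0,0],[0.45,0,0,0,0],[0.4,0,0,0,0],[0.4,0,0,0,0],[0.4,0,0,0,0],[0.4,0,0,0,0],[0.4,0,0,0,0],[0.4,0,0,0,0]]' 30; python3 go.py .511 .331 .15
```

```text
clock: 27.25
position: [0.619, 0.0322, 0.0252]
ee_rot: [0.0, 1.0, 0.0, 0.0]
contact_force: [0.1, 0.1, -0.4]
width: 0.0857
gripper_force: 0.0
clock: 28.05
position: [0.6192, 0.0322, 0.0262]
ee_rot: [0.0, 1.0, 0.0, 0.001]
contact_force: [-1.2, -0.8, 6.5]
width: 0.0498
gripper_force: 30.8
pos [0.6192 0.0322 0.0262] yaw 0.0002 d [-0.2158 -0.5975 -0.2483] spin 0.0 dist mm 341 w 0.0498 F [-1.2 -0.8  6.5] 30.82424819469452 t 28.05
```

```bash
python3 - <<'E'
from h import *
D={c:eyes.get_image(c) for c in("top","side")}
for c in D:
    d=D[c];im=cv2.resize(d["frame"],None,fx=4,fy=4,interpolation=cv2.INTER_CUBIC)
    p=proj(d,[.511,.331,.076])[0];seed=tuple(int(v) for v in (p*4+1.5).round())
    im=cv2.medianBlur(im,9);m=np.zeros((im.shape[0]+2,im.shape[1]+2),np.uint8)
    cv2.floodFill(im.copy(),m,seed,0,(14,)*3,(14,)*3,4|cv2.FLOODFILL_FIXED_RANGE|(255<<8))
    m=cv2.morphologyEx(m[1:-1,1:-1],cv2.MORPH_CLOSE,np.ones((9,9)));m=cv2.morphologyEx(m,cv2.MORPH_OPEN,np.ones((15,15)))
    cn=max(cv2.findContours(m,cv2.RETR_EXTERNAL,cv2.CHAIN_APPROX_NONE)[0],key=cv2.contourArea)
    e=cv2.fitEllipse(cv2.convexHull(cn));W=np.array([back(d,(q[0]-1.5)/4,.076) for q in cv2.convexHull(cn)[:,0]])
    (cx,cy),r=cv2.minEnclosingCircle((W*1000).astype(np.float32))
    print(c,e,"centre",back(d,(np.array(e[0])-1.5)/4,.076),"enclosing",cx,cy,r)
print([back(D["side"],p["centre"],.076) for p in eyes.place_of("side","balance_pan")],[back(D["top"],p["centre"],.076) for p in eyes.place_of("top","balance_pan")])
cv2.imwrite("pics/pan_s.png",cv2.resize(D["side"]["frame"][80:180,210:345],None,fx=5,fy=5,interpolation=2)[...,::-1])
E
python3 -m creep '[[0.4,0,0,-0.02,0],[0.4,0,0,-0.06,0],[0.4,0,0,-0.11,0],[0.4,0,0,-0.17,0],[0.4,0,0,-0.23,0],[0.4,0,0,-0.28,0],[0.4,0,0,-0.3,0],[0.4,0,0,-0.3,0]]' 30
```

```text
clock: 28.95
position: [0.6191, 0.0322, 0.1763]
ee_rot: [0.0, 1.0, 0.0, 0.002]
contact_force: [0.5, -1.5, -1.6]
width: 0.0501
gripper_force: 31.5Traceback (most recent call last):
  File "<stdin>", line 10, in <module>
  File "h.py", line 9, in back
    r=np.array(d["R"]).T@np.array([(px[0]-d["cx"])/d["fx"],(px[1]-d["cy"])/d["fy"],1]);o=-np.array(d["R"]).T@d["t"]
                                    ~~^^^
IndexError: invalid index to scalar variable.
```

Run:
```python
from h import *
D={c:eyes.get_image(c) for c in("top","side")}
for c in D:
    d=D[c];im=cv2.resize(d["frame"],None,fx=4,fy=4,interpolation=cv2.INTER_CUBIC)
    p=proj(d,[.511,.331,.076])[0];seed=tuple(int(v) for v in (p*4+1.5).round())
    im=cv2.medianBlur(im,9);m=np.zeros((im.shape[0]+2,im.shape[1]+2),np.uint8)
    cv2.floodFill(im.copy(),m,seed,0,(14,)*3,(14,)*3,4|cv2.FLOODFILL_FIXED_RANGE|(255<<8))
    m=cv2.morphologyEx(m[1:-1,1:-1],cv2.MORPH_CLOSE,np.ones((9,9)));m=cv2.morphologyEx(m,cv2.MORPH_OPEN,np.ones((15,15)))
    cn=max(cv2.findContours(m,cv2.RETR_EXTERNAL,cv2.CHAIN_APPROX_NONE)[0],key=cv2.contourArea)
    e=cv2.fitEllipse(cv2.convexHull(cn));W=np.array([back(d,(q-1.5)/4,.076) for q in cv2.convexHull(cn)[:,0]])
    (cx,cy),r=cv2.minEnclosingCircle((W*1000).astype(np.float32))
    print(c,p,e,"centre",back(d,(np.array(e[0])-1.5)/4,.076),"enclosing",cx,cy,r)
print([back(D["side"],p["centre"],.076) for p in eyes.place_of("side","balance_pan")],[back(D["top"],p["centre"],.076) for p in eyes.place_of("top","balance_pan")])
a=[]
for c,x,y in(("side",210,80),("top",105,145)):
    b=D[c]["frame"].copy()
    a.append(cv2.resize(b[y:y+100,x:x+120],None,fx=3.3,fy=3.3,interpolation=2))
cv2.imwrite("pics/pan_s.png",np.hstack(a)[...,::-1])
```

```text
top [156.82669714 201.92218065] ((623.9830932617188, 809.3460693359375), (235.96368408203125, 245.9434051513672), 54.96915054321289) centre [0.51089904 0.33356494] enclosing 511.48419189453125 333.4733581542969 64.84954833984375
side [287.09326249 116.32789468] ((1149.61376953125, 462.2768859863281), (108.84107208251953, 168.626953125), 88.8027572631836) centre [0.51180204 0.33653695] enclosing 512.3056640625 340.6201477050781 69.16333770751953
[array([0.51484696, 0.32966995])] [array([0.50934889, 0.32757347])]
```

View pics/pan_s.png

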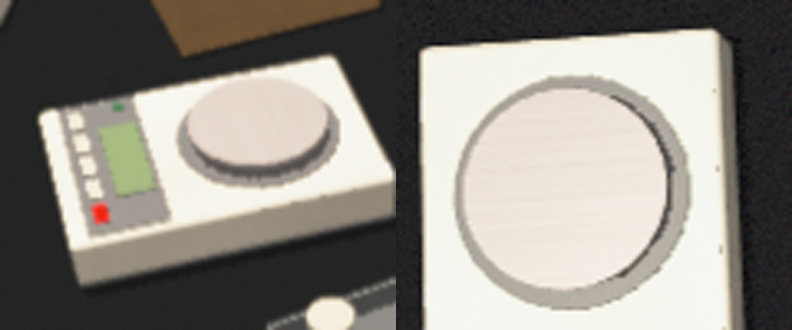

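The pan disc's centre is at about (0.511, 0.333); the visible radius matches 66 mm.

```bash
python3 -m creep '[[0.4,-0.02,-0.04,0,0],[0.4,-0.04,-0.1,0,0],[0.4,-0.06,-0.17,0,0],[0.4,-0.08,-0.24,0,0],[0.4,-0.11,-0.31,0,0],[0.4,-0.13,-0.38,0,0],[0.4,-0.16,-0.45,0,0],[0.4,-0.19,-0.52,0,0],[0.4,-0.21,-0.57,0,0],[0.4,-0.214,-0.595,0,0]]' 30; python3 -m creep '[[0.4,0,-0.008,0,0],[0.4,0,-0.008,0,0],[0.4,0,-0.008,0.03,0],[0.4,0,-0.008,0.08,0],[0.4,0,-0.008,0.12,0],[0.4,0,-0.008,0.14,0],[0.4,0,-0.008,0.148,0],[0.4,0,-0.008,0.152,0],[0.4,0,-0.008,0.152,0]]' 30; python3 -m creep '[[0.4,0,0,0.002,0],[0.4,0,0,0.004,0],[0.4,0,0,0.004,0]]' 30
```

```text
clock: 30.15
position: [0.5093, 0.3316, 0.1732]
ee_rot: [0.0, 1.0, 0.001, -0.002]
contact_force: [-0.2, -0.2, -1.0]
width: 0.0503
gripper_force: 31.6
clock: 31.05
position: [0.5121, 0.3336, 0.0993]
ee_rot: [-0.0, 1.0, -0.0, 0.001]
contact_force: [0.3, -0.0, -1.0]
width: 0.0498
gripper_force: 31.6
clock: 31.35
position: [0.512, 0.334, 0.0982]
ee_rot: [-0.0, 1.0, 0.0, 0.001]
contact_force: [-0.7, -1.4, 4.1]
width: 0.0494
gripper_force: 32.0
```

```bash
python3 -m creep '[[0.6,0,0,0,0],[0.7,0,0,0,0],[0.8,0,0,0,0],[0.85,0,0,0,0],[0.85,0,0,0,0],[0.85,0,0,-0.05,0],[0.85,0,0,-0.12,0],[0.85,0,0,-0.2,0],[0.85,0,0,-0.28,0],[0.85,0,0,-0.34,0]]'; python3 -m creep '[[1,0,0.08,0,0],[1,0,0.16,0,0],[1,0,0.24,0,0],[1,0,0.32,0,0],[1,0,0.4,0,0],[1,0,0.48,0,0],[1,0,0.56,0,0],[1,0,0.64,0,0],[1,0,0.7,0,0],[1,0,0.72,0,0]]'
python3 - <<'E'
from h import *
D={c:eyes.get_image(c) for c in("top","side")}
for c in D:
  d=D[c]
  for q in eyes.regions_of(c,"sample_jar"):
    k=q["mask"].astype(np.float32);n="sample_jar";x0=(.511,.333)
    if (k*sil(d,n,*x0,z0=.076)).sum()<50: continue
    g=lambda p:-np.minimum(k,sil(d,n,*p,z0=.076)).sum()/np.maximum(k,sil(d,n,*p,z0=.076)).sum()
    r=minimize(g,x0,method="Nelder-Mead",options=dict(initial_simplex=[x0,(x0[0]+.01,x0[1]),(x0[0],x0[1]+.01)],xatol=2e-4));print(c,r.x.round(4),round(r.fun,3),q["bbox"])
a=[]
for c,x,y in(("side",210,80),("top",105,145)): a.append(cv2.resize(D[c]["frame"][y:y+100,x:x+120],None,fx=3.3,fy=3.3,interpolation=2))
cv2.imwrite("pics/pan2.png",np.hstack(a)[...,::-1])
E
python3 go.py .541 -.266 .272
```

```text
clock: 32.35
position: [0.5119, 0.334, 0.2696]
ee_rot: [-0.001, 1.0, 0.0, 0.001]
contact_force: [0.5, -0.2, 0.2]
width: 0.0727
gripper_force: 0.0
clock: 33.35
position: [0.5113, -0.0289, 0.2668]
ee_rot: [0.001, 1.0, -0.002, 0.0]
contact_force: [0.1, 0.7, -0.3]
width: 0.0853
gripper_force: 0.0
top [0.5114 0.3321] -0.902 [140.8, 185.3, 168.0, 210.3]
side [0.5101 0.3337] -0.845 [276.7, 103.0, 296.1, 123.6]
pos [ 0.5114 -0.0253  0.2667] yaw 0.0002 d [ 0.0591  0.4813 -0.0111] spin 0.0 dist mm 243 w 0.0855 F [-0.1  0.4 -0.4] 0.0 t 33.55
```

View pics/pan2.png

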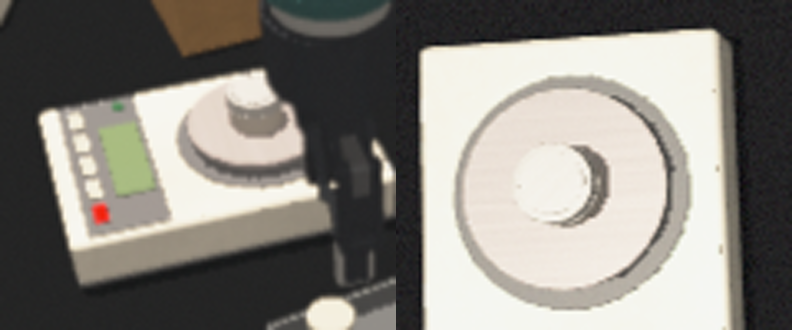

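The jar stands upright, centred on the pan. Now the tall bottle goes back.

```bash
python3 -m creep '[[1,0.01,0.08,0,0],[1,0.02,0.16,0,0],[1,0.03,0.24,0,0],[1,0.04,0.32,0,0],[1,0.05,0.4,0,0],[1,0.06,0.45,0,0],[1,0.0604,0.47,0,0],[1,0.0604,0.478,0,0],[1,0.0604,0.478,0,0],[1,0.0604,0.478,0,0]]'; python3 -m creep '[[0.7,0,0,0,0],[0.7,0,0,0.06,0],[0.7,0,0,0.12,0],[0.7,0,0,0.18,0],[0.7,0,0,0.21,0],[0.7,0,0,0.226,0],[0.7,0,0,0.23,0],[0.7,0,0,0.23,0]]';  python3 -m creep '[[0.6,0,0,0,0],[0.2,0,0,0,0],[0.2,0,0,0,0],[0.2,0,0,0,0],[0.2,0,0,0,0],[0.2,0,0,0,0],[0.2,0,0,0,0]]' 40
```

```text
clock: 34.55
position: [0.5417, -0.2634, 0.267]
ee_rot: [-0.0, 1.0, 0.001, 0.0]
contact_force: [0.1, 0.1, 0.1]
width: 0.0857
gripper_force: 0.0
clock: 35.35
position: [0.5421, -0.2652, 0.1525]
ee_rot: [0.0, 1.0, 0.0, 0.001]
contact_force: [-0.7, -0.7, 1.6]
width: 0.06
gripper_force: 0.0
clock: 36.05
position: [0.5422, -0.2653, 0.1529]
ee_rot: [0.0, 1.0, 0.0, 0.001]
contact_force: [-0.4, 2.0, 5.7]
width: 0.0308
gripper_force: 39.8
```

```bash
python3 -m creep '[[0.2,0,0,-0.02,0],[0.2,0,0,-0.06,0],[0.2,0,0,-0.11,0],[0.2,0,0,-0.16,0],[0.2,0,0,-0.21,0],[0.2,0.01,-0.03,-0.24,0],[0.2,0.02,-0.08,-0.24,0],[0.2,0.03,-0.14,-0.24,0],[0.2,0.04,-0.2,-0.24,0],[0.2,0.05,-0.26,-0.24,0]]' 40; python3 -m creep '[[0.2,0.01,-0.06,0,0],[0.2,0.02,-0.12,0,0],[0.2,0.03,-0.18,0,0],[0.2,0.04,-0.24,0,0],[0.2,0.05,-0.3,0,0],[0.2,0.06,-0.36,0,0],[0.2,0.066,-0.42,0,0],[0.2,0.07,-0.45,0,0],[0.2,0.07,-0.464,0,0],[0.2,0.07,-0.464,0,0]]' 40; python3 -m creep '[[0.2,0,0,0,0],[0.2,0,0,0.04,0],[0.2,0,0,0.09,0],[0.2,0,0,0.14,0],[0.2,0,0,0.18,0],[0.2,0,0,0.21,0],[0.2,0,0,0.226,0],[0.2,0,0,0.232,0],[0.2,0,0,0.234,0],[0.2,0,0,0.234,0]]' 40;  python3 -m creep '[[0.2,0,0,0.001,0],[0.2,0,0,0.003,0],[0.2,0,0,0.003,0]]' 40
```

```text
clock: 37.05
position: [0.5661, -0.1343, 0.2712]
ee_rot: [-0.0, 1.0, -0.0, -0.001]
contact_force: [-0.0, -1.2, -3.4]
width: 0.0309
gripper_force: 40.2
clock: 38.05
position: [0.6013, 0.0968, 0.2714]
ee_rot: [0.0, 1.0, 0.001, -0.001]
contact_force: [-0.2, -1.0, -2.9]
width: 0.0305
gripper_force: 40.4
clock: 39.05
position: [0.6022, 0.0965, 0.1556]
ee_rot: [0.0, 1.0, -0.0, 0.001]
contact_force: [0.9, 0.2, -3.1]
width: 0.0308
gripper_force: 40.3
clock: 39.35
position: [0.6021, 0.0969, 0.154]
ee_rot: [-0.0, 1.0, 0.0, 0.001]
contact_force: [0.0, 0.2, -1.1]
width: 0.0312
gripper_force: 40.6
```

```bash
python3 -m creep '[[0.2,0,0,0.002,0],[0.2,0,0,0.002,0],[0.45,0,0,0.002,0],[0.55,0,0,0.002,0],[0.65,0,0,0.002,0],[0.65,0,0,0.002,0],[0.65,0,0,-0.03,0],[0.65,0,0,-0.1,0],[0.65,0,0,-0.17,0],[0.65,0,0,-0.238,0]]'; python3 -m creep '[[0.8,0,0.08,0,0],[0.8,-0.02,0.17,0,0],[0.8,-0.03,0.26,0,0],[0.8,-0.04,0.35,0,0],[0.8,-0.05,0.44,0,0],[0.8,-0.06,0.53,0,0],[0.8,-0.07,0.62,0,0],[0.8,-0.08,0.71,0,0],[0.8,-0.1,0.8,0,0],[0.8,-0.1084,0.87,0,0]]';python3 -m creep '[[0.85,0,0.02,0,0],[0.85,0,0.032,0,0],[0.85,0,0.032,0,0]]'; python3 go.py .547 -.355 .1275
python3 - <<'E'
from h import *
D={c:eyes.get_image(c) for c in("top","side")}
for n in("tall_bottle","wide_bottle"):
  for c in D:
    d=D[c];z=.004 if n[0]=="t" else .003;x0=(.601,.096) if n[0]=="t" else (.547,-.355)
    for q in eyes.regions_of(c,n):
      k=q["mask"].astype(np.float32)
      if (k*sil(d,n,*x0,z0=z)).sum()<150: continue
      g=lambda p:-np.minimum(k,sil(d,n,*p,z0=z)).sum()/np.maximum(k,sil(d,n,*p,z0=z)).sum()
      r=minimize(g,x0,method="Nelder-Mead",options=dict(initial_simplex=[x0,(x0[0]+.01,x0[1]),(x0[0],x0[1]+.01)],xatol=2e-4));print(n,c,r.x.round(4),round(r.fun,3))
E
```

```text
clock: 40.35
position: [0.6015, 0.0967, 0.2734]
ee_rot: [0.0, 1.0, 0.0, -0.0]
contact_force: [0.5, 0.4, 0.4]
width: 0.055
gripper_force: 0.0
clock: 41.35
position: [0.5464, -0.341, 0.272]
ee_rot: [0.0, 1.0, -0.001, -0.0]
contact_force: [0.5, 0.5, 0.1]
width: 0.0683
gripper_force: 0.0
clock: 41.65
position: [0.5476, -0.3539, 0.272]
ee_rot: [-0.0, 1.0, 0.0, -0.0]
contact_force: [-0.5, 0.6, -0.3]
width: 0.0728
gripper_force: 0.0
pos [ 0.5476 -0.3539  0.272 ] yaw 0.0001 d [-0.0012  0.0024  0.289 ] spin 0.0 dist mm 145 w 0.0728 F [-0.5  0.6 -0.3] 0.0 t 41.65
tall_bottle side [0.601 0.098] -0.942
wide_bottle top [ 0.547  -0.3548] -0.915
wide_bottle side [ 0.5478 -0.3537] -0.953
```

The tall bottle is back at (0.601, 0.098). Next the wide one.

```bash
python3 -m creep '[[0.85,0,0,0.06,0],[0.85,0,0,0.12,0],[0.85,0,0,0.18,0],[0.85,0,0,0.23,0],[0.85,0,0,0.27,0],[0.85,0,0,0.285,0],[0.85,0,0,0.29,0],[0.85,0,0,0.29,0]]';  python3 -m creep '[[0.6,0,0,0,0],[0.4,0,0,0,0],[0.4,0,0,0,0],[0.4,0,0,0,0],[0.4,0,0,0,0],[0.4,0,0,0,0],[0.4,0,0,0,0]]' 40
```

```text
clock: 42.75
position: [0.548, -0.3543, 0.128]
ee_rot: [0.0, 1.0, 0.0, 0.0]
contact_force: [0.5, -0.5, -0.5]
width: 0.0726
gripper_force: 0.0
clock: 43.45
position: [0.5482, -0.3546, 0.129]
ee_rot: [0.001, 1.0, 0.0, 0.001]
contact_force: [1.1, 1.8, 5.4]
width: 0.0507
gripper_force: 42.1
```

```bash
python3 -m creep '[[0.4,0,0,-0.02,0],[0.4,0,0,-0.06,0],[0.4,0,0,-0.11,0],[0.4,0,0,-0.16,0],[0.4,0,0,-0.21,0],[0.4,0.01,-0.03,-0.24,0],[0.4,0.025,-0.08,-0.24,0],[0.4,0.04,-0.14,-0.24,0],[0.4,0.055,-0.2,-0.24,0],[0.4,0.07,-0.26,-0.24,0]]' 40; python3 -m creep '[[0.4,0.015,-0.06,0,0],[0.4,0.03,-0.12,0,0],[0.4,0.045,-0.18,0,0],[0.4,0.06,-0.24,0,0],[0.4,0.08,-0.3,0,0],[0.4,0.09,-0.34,0,0],[0.4,0.096,-0.37,0,0],[0.4,0.098,-0.38,0,0],[0.4,0.098,-0.38,0,0],[0.4,0.098,-0.38,0,0]]' 40; python3 -m creep '[[0.4,0,0,0,0],[0.4,0,0,0.04,0],[0.4,0,0,0.09,0],[0.4,0,0,0.14,0],[0.4,0,0,0.18,0],[0.4,0,0,0.21,0],[0.4,0,0,0.226,0],[0.4,0,0,0.232,0],[0.4,0,0,0.234,0],[0.4,0,0,0.234,0]]' 40;  python3 -m creep '[[0.4,0,0,0.001,0],[0.4,0,0,0.003,0],[0.4,0,0,0.003,0]]' 40
```

```text
clock: 44.45
position: [0.5822, -0.2218, 0.2465]
ee_rot: [-0.001, 1.0, 0.0, -0.001]
contact_force: [0.0, -0.4, -4.1]
width: 0.0506
gripper_force: 42.7
clock: 45.45
position: [0.6311, -0.0351, 0.2472]
ee_rot: [0.0, 1.0, -0.0, -0.0]
contact_force: [0.3, 0.0, -3.3]
width: 0.0506
gripper_force: 42.8
clock: 46.45
position: [0.632, -0.0346, 0.1311]
ee_rot: [0.0, 1.0, -0.0, 0.001]
contact_force: [-0.2, 0.1, -3.5]
width: 0.0511
gripper_force: 42.7
clock: 46.75
position: [0.6322, -0.0343, 0.1301]
ee_rot: [0.0, 1.0, 0.0, 0.001]
contact_force: [-1.4, 1.1, 1.8]
width: 0.0507
gripper_force: 43.2
```

```bash
python3 -m creep '[[0.6,0,0,0,0],[0.7,0,0,0,0],[0.8,0,0,0,0],[0.85,0,0,0,0],[0.85,0,0,0,0],[0.85,0,0,-0.03,0],[0.85,0,0,-0.1,0],[0.85,0,0,-0.17,0],[0.85,0,0,-0.24,0],[0.85,0,0,-0.24,0]]'; python3 -m creep '[[0.8,-0.05,0.06,0,0],[0.8,-0.1,0.12,0,0],[0.8,-0.15,0.18,0,0],[0.8,-0.2,0.24,0,0],[0.8,-0.25,0.3,0,0],[0.8,-0.3,0.37,0,0],[0.8,-0.34,0.43,0,0],[0.8,-0.36,0.474,0,0],[0.8,-0.36,0.474,0,0],[0.8,-0.36,0.474,0,0]]'; python3 go.py .451 -.272 .14
```

```text
clock: 47.75
position: [0.6343, -0.0347, 0.2547]
ee_rot: [0.001, 1.0, 0.0, 0.006]
contact_force: [0.4, -0.3, -0.4]
width: 0.072
gripper_force: 0.0
clock: 48.75
position: [0.4512, -0.2711, 0.2482]
ee_rot: [-0.001, 1.0, -0.001, -0.0]
contact_force: [0.3, 0.5, -0.6]
width: 0.0681
gripper_force: 0.0
pos [ 0.4512 -0.2711  0.2482] yaw -0.0014 d [-0.0004  0.0021  0.2165] spin -0.0002 dist mm 108 w 0.0681 F [ 0.3  0.5 -0.6] 0.0 t 48.75
```

```bash
python3 -m creep '[[0.8,0,0,0.05,0],[0.8,0,0,0.11,0],[0.8,0,0,0.16,0],[0.8,0,0,0.2,0],[0.8,0,0,0.214,0],[0.8,0,0,0.218,0],[0.8,0,0,0.218,0]]';  python3 -m creep '[[0.6,0,0,0,0],[0.3,0,0,0,0],[0.3,0,0,0,0],[0.3,0,0,0,0],[0.3,0,0,0,0],[0.3,0,0,0,0],[0.3,0,0,0,0]]' 40
```

```text
clock: 49.45
position: [0.4522, -0.271, 0.1403]
ee_rot: [0.0, 1.0, 0.001, 0.0]
contact_force: [0.1, 0.9, 0.6]
width: 0.0682
gripper_force: 0.0
clock: 50.15
position: [0.4521, -0.2714, 0.141]
ee_rot: [0.0, 1.0, -0.0, 0.001]
contact_force: [-0.1, 2.1, 5.3]
width: 0.0369
gripper_force: 40.1
```

```bash
python3 -m creep '[[0.3,0,0,-0.02,0],[0.3,0,0,-0.06,0],[0.3,0,0,-0.11,0],[0.3,0,0,-0.16,0],[0.3,0,0,-0.21,0],[0.3,0.01,-0.03,-0.24,0],[0.3,0.03,-0.08,-0.24,0],[0.3,0.05,-0.14,-0.24,0],[0.3,0.07,-0.2,-0.24,0],[0.3,0.09,-0.26,-0.24,0]]' 40; python3 -m creep '[[0.3,0.02,-0.06,0,0],[0.3,0.04,-0.12,0,0],[0.3,0.06,-0.18,0,0],[0.3,0.08,-0.23,0,0],[0.3,0.1,-0.28,0,0],[0.3,0.11,-0.31,0,0],[0.3,0.112,-0.317,0,0],[0.3,0.112,-0.317,0,0],[0.3,0.112,-0.317,0,0],[0.3,0.112,-0.317,0,0]]' 40; python3 -m creep '[[0.3,0,0,0,0],[0.3,0,0,0.04,0],[0.3,0,0,0.09,0],[0.3,0,0,0.14,0],[0.3,0,0,0.18,0],[0.3,0,0,0.21,0],[0.3,0,0,0.226,0],[0.3,0,0,0.232,0],[0.3,0,0,0.234,0],[0.3,0,0,0.234,0]]' 40;  python3 -m creep '[[0.3,0,0,0.001,0],[0.3,0,0,0.003,0],[0.3,0,0,0.003,0]]' 40
```

```text
clock: 51.15
position: [0.496, -0.1402, 0.2595]
ee_rot: [-0.0, 1.0, -0.0, -0.001]
contact_force: [-0.4, -1.1, -4.4]
width: 0.037
gripper_force: 40.9
clock: 52.15
position: [0.5521, 0.0161, 0.2598]
ee_rot: [0.0, 1.0, -0.001, -0.0]
contact_force: [0.1, -0.3, -3.8]
width: 0.0369
gripper_force: 41.1
clock: 53.15
position: [0.553, 0.0171, 0.1435]
ee_rot: [0.0, 1.0, -0.0, 0.001]
contact_force: [0.3, 0.5, -3.4]
width: 0.0366
gripper_force: 41.0
clock: 53.45
position: [0.553, 0.0173, 0.1421]
ee_rot: [0.0, 1.0, 0.0, 0.001]
contact_force: [1.2, 1.1, -0.1]
width: 0.0368
gripper_force: 41.3
```

Release, retreat to the side and check.

```bash
python3 -m creep '[[0.3,0,0,0.001,0],[0.5,0,0,0.001,0],[0.6,0,0,0.001,0],[0.7,0,0,0.001,0],[0.7,0,0,0,0],[0.7,0,0,-0.03,0],[0.7,0,0,-0.1,0],[0.7,0,0,-0.17,0],[0.7,0,0,-0.24,0],[0.7,0,0,-0.24,0]]'; python3 -m creep '[[0.8,-0.05,0.06,0,0],[0.8,-0.1,0.13,0,0],[0.8,-0.14,0.2,0,0],[0.8,-0.18,0.28,0,0],[0.8,-0.2,0.36,0,0],[0.8,-0.2,0.44,0,0],[0.8,-0.2,0.52,0,0],[0.8,-0.2,0.58,0,0],[0.8,-0.2,0.6,0,0],[0.8,-0.2,0.6,0,0]]'
python3 - <<'E'
from h import *
D={c:eyes.get_image(c) for c in("top","side")}
for n,x0,z in(("tall_bottle",(.601,.096),.004),("wide_bottle",(.631,-.035),.004),("square_bottle",(.552,.0165),.004),("sample_jar",(.511,.333),.076),("vial",(.56,-.056),.004),("tub",(.527,.087),.004)):
  for c in D:
    d=D[c]
    for q in eyes.regions_of(c,n):
      k=q["mask"].astype(np.float32);S=lambda p:sil(d,n,*p,z0=z,yaw=.224)
      if (k*S(x0)).sum()<50: continue
      g=lambda p:-np.minimum(k,S(p)).sum()/np.maximum(k,S(p)).sum()
      r=minimize(g,x0,method="Nelder-Mead",options=dict(initial_simplex=[x0,(x0[0]+.01,x0[1]),(x0[0],x0[1]+.01)],xatol=2e-4));print(n,c,r.x.round(4),round(r.fun,3))
cv2.imwrite("pics/end.png",cv2.resize(D["top"]["frame"][120:230,235:375],None,fx=5.5,fy=5.4,interpolation=2)[...,::-1])
E
```

```text
clock: 54.45
position: [0.5553, 0.017, 0.2667]
ee_rot: [0.001, 1.0, 0.0, 0.005]
contact_force: [0.8, -0.1, 0.4]
width: 0.0597
gripper_force: 0.0
clock: 55.45
position: [0.4522, -0.2835, 0.2604]
ee_rot: [-0.001, 1.0, -0.001, -0.001]
contact_force: [-0.3, 0.1, 0.7]
width: 0.0684
gripper_force: 0.0
tall_bottle top [0.6008 0.0951] -0.917
tall_bottle side [0.6161 0.0982] -0.352
wide_bottle top [ 0.6312 -0.0349] -0.917
wide_bottle side [ 0.6322 -0.0332] -0.952
sample_jar top [0.5109 0.3321] -0.922
vial side [ 0.5616 -0.0593] -0.323
tub top [0.5273 0.0861] -0.873
```

View pics/end.png

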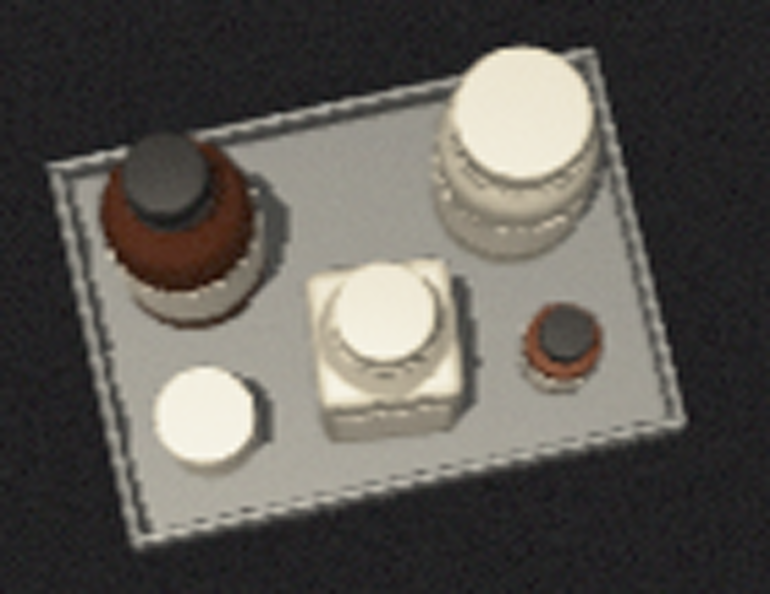

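The bottles have their caps at (168,170), (385,312) and (522,112), the same as at the start to within about 1 mm. The vial and tub haven't moved.

```bash
python3 -c "
from rig import manip
print(manip.sign_off())"
```

```text
the job is handed in; nothing more can be done
None
```

The job is handed in: by the last pictures the jar stands on the middle of the balance pan, all three bottles are back upright within about 1 mm of where they stood, and the vial and tub have not moved; no verdict was returned.

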